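Roll the tin up its sloping rack

TASK

The food tin lying on its side in the sloping wooden rack has rolled down to the low end. With the closed fingertips, gently push it up the gutter and over the hump so that it stays in the hollow against the end stop and does not roll back; only push it, do not squeeze or lift it, and do not disturb the other things on the worktop.

Things in the scene. Friction and masses are not known exactly. Their poses are not given: they have to be found in the camera images.
- tin_rack: Light wooden rack for one tin, fixed to the worktop, 240 mm long, 96 mm wide. Origin: centre of its underside, on the worktop. x axis points uphill along the gutter, y across, z up. The gutter floor rises straight at 8 degrees from the low end to a hump, then falls at 8 degrees to the end stop. Side walls: inner faces at y = -40 and +40 mm, tops 22 mm above the floor.
- low_end (a point): Low edge of the gutter floor, mid-width (rack x = -118 mm, 12.5 mm above the worktop). Two tabs stand here, inner faces at rack x = -115 mm, tops 14 mm above the floor, only at |y| > 21 mm: the middle is open, so a fingertip can come in between them behind the tin.
- hump_top (a point): Top of the hump on the gutter floor, mid-width (rack x = 35 mm, 34 mm above the worktop).
- end_stop (a point): Point on the inner face of the upright end stop, mid-width, 55 mm above the worktop (rack x = 110 mm). The floor meets the stop 23.5 mm above the worktop; the stop's top is at 72 mm.
- tin: The tin to be rolled: closed steel tin with a paper label, 57 mm diameter, 72 mm long, 0.11 to 0.23 kg, lying across the gutter. Origin: centre of one end face; its z axis runs along the tin.
- tin_centre (a point): Centre of that tin. It starts at the low end, resting against the tops of the tabs (rack x about -93 mm, 45 mm above the worktop); in the hollow against the end stop it is at rack x about 81 mm and about 56 mm above the worktop. It rolls freely: let go below the hump it rolls back, past the hump it rolls on to the stop by itself.
- spare_tin: A second tin like the one in the rack (57 mm across, 72 mm tall), standing upright on the worktop; leave it alone. Origin: centre of its underside.
- spice_jar: Slim jar with red cap, 45 mm across, 106 mm tall, standing; leave it alone. Origin: centre of its underside.
- salt_shaker: Glass shaker with steel cap, 44 mm across, 90 mm tall, standing; leave it alone. Origin: centre of its underside.
Not all that is in view belongs to the job. What is shaped like the tin but green is not meant.

How it is judged (in metres and radians):
On the way:
1. the robot's fingers push the tin half-way up the slope, in the gutter (contact force between the fingers and tin above 0.05 N and x of tin_centre in the frame of tin_rack between -0.05 and 0.05 m), for 0.02 s.
At the end, for the whole second after the job is handed in: The tin lies at rest across the gutter in the hollow between hump and end stop, its centre 72 to 90 mm uphill of the rack's centre (81 mm when it touches the stop) and within 12 mm of mid-width, its axis within 0.15 rad of straight across (x of tin_centre in the frame of tin_rack between 0.072 and 0.09 m and y of tin_centre in the frame of tin_rack between -0.012 and 0.012 m and z of tin_centre in the frame of tin_rack between 0.046 and 0.066 m and angle between the z axis of tin and the y axis of tin_rack, either way round below 0.15 rad and linear speed of tin below 0.02 m/s and angular speed of tin below 0.5 rad/s).
It fails at once if the tin is lifted off the gutter floor (z of tin_centre in the frame of tin_rack above 0.076 m or (x of tin_centre in the frame of tin_rack below -0.03 m and z of tin_centre in the frame of tin_rack above 0.066 m)).
It fails at once if the tin leaves the rack (z of tin_centre in the frame of tin_rack below 0.03 m or y of tin_centre in the frame of tin_rack above 0.03 m or y of tin_centre in the frame of tin_rack below -0.03 m).
It fails at once if the fingers squeeze or press the tin with more than 18 N (contact force between the fingers and tin above 18 N).
It fails at once if another thing on the worktop is moved more than 20 mm or tipped over (distance of any of spare_tin, spice_jar, salt_shaker from where it was at the start of the episode above 0.02 m or angle between any of spare_tin, spice_jar, salt_shaker's own z axis and vertical above 0.35 rad).
It also fails if it takes over 40 s, if anything falls off the work surface, if the arm or the gripper's body presses on something with over 40 N, if the wrist force passes 120 N, or if a joint passes its speed limit or range.

ROBOT

A 6-joint arm with a two-finger parallel gripper is mounted at the origin on a cart in front of the work surface, level with it; the furniture and walls round the work are solid. World frame = base frame: x ahead of the robot, y to its left, z up, the work surface at z = 0. Lengths are in mm, angles in rad, forces in N, time in s.
With the tool pointing down it reaches from about 350 to 975 mm from the base axis. Payload 7.1 kg.
Tool frame: the origin (TCP) lies at the very end of the fingers, on their centre line; the grasp point (between the pads) lies 19 mm behind it (ctrl.tcp_to_grasp is the distance from the TCP to the grasp point, in mm); z points along the fingers, x is the direction in which the jaws open and shut, and the axes are right-handed (so a half turn about z gives the same grasp; the last joint's range is limited). The gripper opens to 88 mm and grips with 3 to 60 N. Pads are 20 mm wide; open, the fingers measure 115 mm over their backs; the gripper's body (75 mm by 178 mm) begins 61 mm behind the grasp point.
Start: joints at [-1.283, 0.423, 1.63, -0, 1.089, -0.019], TCP at [188.774, -595.793, 222.675] pointing down, gripper open.
Joint ranges: [-3, 3], [-0.9, 2.11], [0.09, 2.58], [-1.31, 4.45], [0.11, 2.69], [-2.54, 2.54]. Speed limits (rad/s): [2.39, 2.39, 3.01, 3.14, 3.14, 3.14].

INTERFACE

Orientations are given as a rotation vector (axis times angle).
In Python, from workcell import get_obs, viewer, ctrl, masks_of gives the robot as it stands. The module is installed in compiled form; this text tells all that it offers.
- The arm moves only by the shell command python3 -m inch 'ROWS'. ROWS is JSON, a list of rows, each an object of numbers: "tx", "ty", "tz": the shift along the tool's x, y, z in cm; "ax", "ay", "az": the turn, a rotation vector about the tool's x, y, z in degrees; "jaw": the opening, from 0 (shut) to 1 (fully open). In form: [{"tx": .., "ty": .., "tz": .., "ax": .., "ay": .., "az": .., "jaw": ..}, ...]. A call has 1 to 12 rows; each row shifts and turns the commanded pose from where the row before left it, along the tool's axes as they then stand; what a row does not reach is not made up. A row lasts 1/8 s, in which the tool goes at most 62.5 mm and 10.7 degrees, less where a joint would pass 70% of its speed; a pose out of reach is approached as far as the arm can. A call is refused whole if a number of a shift passes 6.25 or a number of a turn 10.7, either way. A call with a gripper value outside its range is refused whole. The fingers move at their own pace and stop on an object; the grip force is fixed at half the most. Time passes only in rows, so rows that do not move let the fingers close. It gives the time, the measured TCP pose, the force and the opening at its end, in the units of the state.
- get_obs(): the state, without advancing time (a new reading comes with each control period).
- viewer.get_image(name): name is "side" or "top" or "wrist"; returns (picture, depth): 384x512x3 uint8, red, green, blue; 384x512 float32, mm along the optical axis (not along the pixel's ray), 0 where there is no reading.
- viewer.get_calibration(name): a dict with "fx", "fy", "cx", "cy" (pixels), "rvec" (rotation vector, rad) and "tvec" (3), from world to camera coordinates, as OpenCV has them. Camera axes: x right, y down, z forward; pixel columns grow to the right and rows downward; lengths in mm; the calibration is good to about 2 mm. A picture is of the moment at which its call begins: read the wrist's pose just before it. get_calibration takes no time and is no camera call; for the wrist camera it gives the pose at the moment of the call.
- ctrl.close_job(): hands the job in, once; it reports no verdict.
Trained networks look in the newest picture that a camera, given by its name, has taken for a name from the list of things; names that differ only in an ending like _2 or _b are one class to them, and where a whole thing is asked for, a point or a joint stands for the part that bears it (a point fixed in the world has none). Each returns a list of dicts, best first, with "score" (0 to 1); they miss things now and then, are a little off and sometimes report something else, mostly with a low value. They report only what shows in the picture. A call takes as long as a camera call. They do not tell look-alikes from the thing itself.
- masks_of(camera, thing): "pixels" (384x512 bool, what is visible of it) and "location" ([column, row] in pixels, amid what is visible of it).
The state is a dict: "t": time; "qpos": joint angles; "qvel": joint speeds; "joint_torque": joint torques, N m; "ee_pos": TCP position; "orientation": TCP orientation; "ft_force": force on the tool from outside, world axes, zero at the start; "moment": the same for the moment, N m; "width": finger opening in mm.
Only numpy, scipy, OpenCV 4.12 (cv2) and the standard library are available. Lean on these libraries where they do the work, as an engineer would, in place of code of your own. Each camera call takes 0.05 s, during which the arm holds its last target. There are 200 camera calls.

## Working session

There is one attempt and no reset: what is moved stays moved. The work goes in short steps, Python scripts to look and compute and a shell command to move; the robot and the scene stay as the last step left them, time stands still between calls to the robot, and variables do not carry over. Pictures are saved under pics/ and viewed, about 8 in all and at most 12, crops included, and the job is handed in when it is done.

```bash
mkdir -p pics
cat > h.py <<'E'
import numpy as np,cv2
from workcell import get_obs,viewer,ctrl,masks_of
def look(n,f=None):
    im,d=viewer.get_image(n)
    if f: cv2.imwrite(f'pics/{f}.png',im[:,:,::-1])
    return im,d,viewer.get_calibration(n)
def world(c,d,m):
    v,u=np.nonzero(m&(d>0)); z=d[v,u]
    p=np.c_[(u-c['cx'])*z/c['fx'],(v-c['cy'])*z/c['fy'],z]
    R=cv2.Rodrigues(np.array(c['rvec'],float))[0]
    return (p-np.array(c['tvec']).ravel())@R
E
python3 - <<'E'
from h import *
print(get_obs())
for n in('top','side'):
    im,d,c=look(n,n+'1')
    for t in('tin_rack','tin','spare_tin','spice_jar','salt_shaker'):
        for r in masks_of(n,t)[:3]:
            w=world(c,d,r['pixels'])
            if len(w): print(n,t,round(r['score'],2),np.round(r['location']),len(w),np.median(w,0).round(),np.percentile(w,2,0).round(),np.percentile(w,98,0).round())
E
python3 -c "
import cv2,numpy as np
cv2.imwrite('pics/both1.png',cv2.resize(np.vstack([cv2.imread('pics/top1.png'),cv2.imread('pics/side1.png')]),None,fx=.78,fy=.78))"
```

```text
{'t': 0.0, 'qpos': array([-1.28300118e+00,  4.23839701e-01,  1.63069493e+00,  1.34799119e-05,
        1.08857280e+00, -1.90142749e-02]), 'qvel': array([ 5.64215646e-04,  1.35006163e-04,  5.24375694e-04, -1.66474211e-03,
        2.58234237e-05,  3.79851909e-04]), 'joint_torque': array([-3.33312914e-05, -5.44640422e+01, -2.73671454e+01,  6.42996957e-02,
        2.25380069e-02, -1.34717429e-04]), 'ee_pos': array([ 188.62388834, -595.27628415,  221.90046198]), 'orientation': array([-2.53404409e+00,  1.85536924e+00,  1.88083400e-03]), 'ft_force': array([-0.08930716, -0.07905613,  0.29691307]), 'moment': array([0.01808527, 0.01920016, 0.01094355]), 'width': 88.19548045062251}
top tin_rack 0.8 [299. 177.] 2502 [588. 139.  31.] [460.  82.  17.] [680. 214.  72.]
top tin 0.93 [243. 168.] 501 [611. 304.  53.] [580. 267.  29.] [645. 341.  59.]
top tin 0.9 [242. 211.] 516 [487. 306.  53.] [454. 271.  32.] [523. 345.  59.]
top tin 0.78 [125. 214.] 584 [476. 630.  52.] [445. 597.   6.] [510. 669.  59.]
top spare_tin 0.79 [174. 171.] 421 [583. 485.  69.] [557. 461.   8.] [611. 513.  73.]
top spice_jar 0.68 [188. 209.] 270 [485. 437. 106.] [465. 422.  15.] [503. 461. 111.]
top spice_jar 0.53 [379. 208.] 253 [495. -80.  75.] [ 477. -106.   19.] [517. -68.  90.]
top salt_shaker 0.85 [382. 207.] 262 [495. -80.  70.] [ 477. -103.   16.] [516. -68.  90.]
side tin_rack 0.79 [252. 172.] 1478 [587. 147.  33.] [457.  84.  10.] [682. 224.  70.]
side tin 0.8 [234. 292.] 747 [471. 655.  50.] [442. 602.   5.] [503. 674.  59.]
side tin 0.79 [224. 200.] 408 [604. 327.  47.] [576. 275.   5.] [635. 346.  58.]
side tin 0.62 [264. 209.] 491 [482. 323.  45.] [449. 279.   4.] [526. 346.  58.]
side spice_jar 0.58 [256. 230.] 590 [480. 461.  71.] [462. 429.   4.] [502. 468. 108.]
side salt_shaker 0.77 [291. 141.] 202 [493. -76.  50.] [477. -90.   8.] [511. -67.  91.]
```

View pics/both1.png

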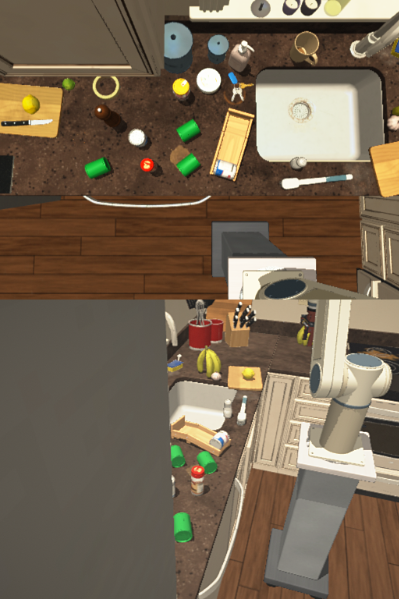

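The network's three "tin" hits at (243,168), (242,211) and (125,214) are all green decoys. The real tin is the blue/white one in the rack, at about (289,215) in the top picture. I'll enlarge that area and fit the rack.

Run:
```python
from h import *
im,d,c=look('top')
r=masks_of('top','tin_rack')[0]
w=world(c,d,r['pixels'])
w=w[(w[:,2]>8)&(w[:,2]<80)]
print(cv2.minAreaRect(w[:,:2].astype(np.float32)))
q=w[:,:2]; med=np.median(q,0); 
# end stop top: z 66-76
s=w[(w[:,2]>64)]; print('stop',len(s),np.median(s,0),s.min(0),s.max(0))
# whole region points
m=np.zeros(d.shape,bool); m[120:250,255:345]=1
W=world(c,d,m); 
v,u=np.nonzero(m&(d>0)); col=im[v,u].astype(int)
t=(W[:,2]>35)&(W[:,2]<85)&(W[:,0]<540)&(W[:,0]>430)&(W[:,1]>60)&(W[:,1]<230)&((col[:,2]>=col[:,0]-15))
print('tin',t.sum(),np.median(W[t],0),cv2.minAreaRect(W[t][:,:2].astype(np.float32)), W[t][:,2].max())
a=W[(W[:,2]>12)&(W[:,2]<80)]
print(cv2.minAreaRect(a[:,:2].astype(np.float32)),len(a))
cr=cv2.resize(im[130:240,250:350],None,fx=5,fy=5,interpolation=cv2.INTER_CUBIC)
cv2.imwrite('pics/crop.png',cr[:,:,::-1])
```

```text
((561.77978515625, 149.36483764648438), (97.35059356689453, 242.3801727294922), 74.07969665527344)
stop 140 [671.37673357 120.20502263  70.92716245] [443.07139689  73.13085953  64.24878491] [687.16895933 161.92367646  76.55533979]
tin 278 [470.12264702 183.06276389  71.0167796 ] ((470.0128479003906, 174.43446350097656), (65.71998596191406, 52.60597229003906), 72.38815307617188) 77.2275231148795
((572.2044677734375, 188.1527099609375), (176.76724243164062, 243.90907287597656), 73.7654037475586) 3031
```

View pics/crop.png

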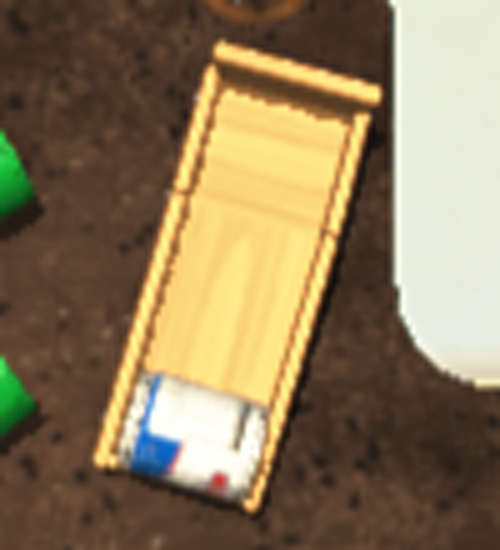

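Crop confirms the blue/white tin lies at the low end (crop px ~(195,435)), between walls and against tabs. The end stop is at the top right, so uphill heads at about -16° in world. Next I'll work out the tool axes and moves.

```bash
cat >> h.py <<'E'
C=np.array([562.,149.4]);A=np.deg2rad(-15.9);U=np.array([np.cos(A),np.sin(A)]);V=np.array([-U[1],U[0]])
def st(o=None):
    o=o or get_obs(); R=cv2.Rodrigues(np.array(o['orientation']))[0]; p=o['ee_pos']
    print('t',round(o['t'],2),'p',p.round(1),'rack',round((p[:2]-C)@U,1),round((p[:2]-C)@V,1),'f',o['ft_force'].round(1),'w',round(o['width'],1),'q',o['qpos'].round(2))
    return R,p
def to(x,y,z):
    R,p=st(); g=np.r_[C+x*U+y*V,z]; print('R',R.round(3).tolist(),'goal',g.round(),'shift cm tool',(R.T@(g-p)/10).round(2))
    yx=np.arctan2(R[1,0],R[0,0]); print('tool x yaw deg',np.rad2deg(yx),'uphill',np.rad2deg(A))
E
python3 -c "
from h import *
to(-145,0,130)
c=viewer.get_calibration('top');im,d=viewer.get_image('top')
m=np.zeros(d.shape,bool);m[:90,60:205]=1
w=world(c,d,m);w=w[w[:,2]>200];print(len(w),w.min(0),w.max(0))"
```

```text
t 0.7 p [ 188.8 -595.8  222.7] rack -154.8 -818.9 f [-0.3 -0.3  0.4] w 88.0 q [-1.28  0.42  1.63  0.    1.09 -0.02]
R [[0.302, -0.953, 0.0], [-0.953, -0.302, 0.0], [-0.0, -0.0, -1.0]] goal [423. 189. 130.] shift cm tool [-67.76 -45.99   9.27]
tool x yaw deg -72.42036026476029 uphill -15.9
12994 [667.68003262 351.12616853 477.04103788] [798.49767042 595.16509439 758.72473214]
```

```bash
python3 -m inch '[{"tx":-4.5,"ty":-4,"jaw":0},{"tx":-4.5,"ty":-4,"jaw":0},{"tx":-4.5,"ty":-4,"jaw":0},{"tx":-4.5,"ty":-4,"jaw":0},{"tx":-4.5,"ty":-4,"jaw":0},{"tx":-4.5,"ty":-4,"jaw":0},{"tx":-4.5,"ty":-4,"jaw":0},{"tx":-4.5,"ty":-4,"jaw":0},{"jaw":0}]'; python3 -c "
from h import *
to(-145,0,130)"
```

```text
t 0.75 p [ 188.8 -595.8  222.7] rack -154.8 -818.9 f [ 0.6 -0.9 -0.3] w 87.4 q [-1.28  0.42  1.63  0.    1.09 -0.02]
R [[0.302, -0.953, 0.0], [-0.953, -0.302, -0.0], [0.0, -0.0, -1.0]] goal [423. 189. 130.] shift cm tool [-67.77 -45.99   9.27]
tool x yaw deg -72.41887368341327 uphill -15.9$[0]: bad value
```

```bash
python3 -m inch '[{"tx":-4.5,"ty":-4,"tz":0,"ax":0,"ay":0,"az":0,"jaw":0},{"tx":-4.5,"ty":-4,"tz":0,"ax":0,"ay":0,"az":0,"jaw":0},{"tx":-4.5,"ty":-4,"tz":0,"ax":0,"ay":0,"az":0,"jaw":0},{"tx":-4.5,"ty":-4,"tz":0,"ax":0,"ay":0,"az":0,"jaw":0},{"tx":-4.5,"ty":-4,"tz":0,"ax":0,"ay":0,"az":0,"jaw":0},{"tx":-4.5,"ty":-4,"tz":0,"ax":0,"ay":0,"az":0,"jaw":0},{"tx":-4.5,"ty":-4,"tz":0,"ax":0,"ay":0,"az":0,"jaw":0},{"tx":-4.5,"ty":-4,"tz":0,"ax":0,"ay":0,"az":0,"jaw":0},{"tx":0,"ty":0,"tz":0,"ax":0,"ay":0,"az":0,"jaw":0}]'; python3 -c "
from h import *
to(-145,0,130)"
```

```text
t: 1.88
ee_pos: [386.3, -152.8, 222.9]
orientation: [-2.54, 1.847, -0.001]
ft_force: [-0.4, -1.0, 0.6]
width: 1.8
t 1.88 p [ 386.3 -152.8  222.9] rack -86.2 -338.7 f [-0.4 -1.   0.6] w 1.8 q [-0.41  0.11  2.07  0.    0.96  0.85]
R [[0.308, -0.951, 0.001], [-0.951, -0.308, 0.0], [0.0, -0.001, -1.0]] goal [423. 189. 130.] shift cm tool [-31.41 -13.98   9.3 ]
tool x yaw deg -72.04344585414594 uphill -15.9
```

```bash
python3 -m inch '[{"tx":-4.5,"ty":-2,"tz":0,"ax":0,"ay":0,"az":0,"jaw":0},{"tx":-4.5,"ty":-2,"tz":0,"ax":0,"ay":0,"az":0,"jaw":0},{"tx":-4.5,"ty":-2,"tz":0,"ax":0,"ay":0,"az":0,"jaw":0},{"tx":-4.5,"ty":-2,"tz":0,"ax":0,"ay":0,"az":0,"jaw":0},{"tx":-4.5,"ty":-2,"tz":0,"ax":0,"ay":0,"az":0,"jaw":0},{"tx":-4.5,"ty":-2,"tz":0,"ax":0,"ay":0,"az":0,"jaw":0},{"tx":-4.5,"ty":-2,"tz":0,"ax":0,"ay":0,"az":0,"jaw":0},{"tx":0,"ty":0,"tz":0,"ax":0,"ay":0,"az":-10.5,"jaw":0},{"tx":0,"ty":0,"tz":0,"ax":0,"ay":0,"az":-10.5,"jaw":0},{"tx":0,"ty":0,"tz":0,"ax":0,"ay":0,"az":-10.5,"jaw":0},{"tx":0,"ty":0,"tz":0,"ax":0,"ay":0,"az":-10.5,"jaw":0},{"tx":0,"ty":0,"tz":0,"ax":0,"ay":0,"az":-10.5,"jaw":0}]'
python3 -m inch '[{"tx":0,"ty":0,"tz":0,"ax":0,"ay":0,"az":-10.5,"jaw":0},{"tx":0,"ty":0,"tz":0,"ax":0,"ay":0,"az":-10.5,"jaw":0},{"tx":0,"ty":0,"tz":0,"ax":0,"ay":0,"az":-10.5,"jaw":0},{"tx":0,"ty":0,"tz":0,"ax":0,"ay":0,"az":-10.5,"jaw":0},{"tx":0,"ty":0,"tz":0,"ax":0,"ay":0,"az":-10.5,"jaw":0},{"tx":0,"ty":0,"tz":0,"ax":0,"ay":0,"az":-10.5,"jaw":0},{"tx":0,"ty":0,"tz":0,"ax":0,"ay":0,"az":-10.5,"jaw":0},{"tx":0,"ty":0,"tz":0,"ax":0,"ay":0,"az":-10.5,"jaw":0},{"tx":0,"ty":0,"tz":0,"ax":0,"ay":0,"az":-10.5,"jaw":0},{"tx":0,"ty":0,"tz":0,"ax":0,"ay":0,"az":0,"jaw":0}]'
python3 - <<'E'
from h import *
to(-150,0,110)
o=get_obs()
im,d,c=look('wrist','w1')
m=np.ones(d.shape,bool);w=world(c,d,m)
q=(w[:,:2]-C); x=q@U;y=q@V;z=w[:,2]
v,u=np.nonzero(d>0)
k=(abs(x)<140)&(abs(y)<70)&(z>10)&(z<85)
print(k.sum())
if k.sum()>100:
    print(cv2.minAreaRect(np.c_[x,y][k].astype(np.float32)))
    t=k&(z>60)&(x<0)&(abs(y)<39); print('tin',t.sum(),np.median(np.c_[x,y,z][t],0),np.ptp(x[t]),y[t].min(),y[t].max())
    for s in(-60,-20,20,60):
        b=k&(abs(x-s)<6); e=b&(z>np.percentile(z[b],70)); print(s,y[b].min().round(1),y[b].max().round(1))
E
```

```text
t: 3.38
ee_pos: [424.1, 185.4, 222.8]
orientation: [3.095, -0.536, 0.001]
ft_force: [1.0, 0.2, -0.1]
width: 0.7
t: 4.62
ee_pos: [423.9, 185.6, 222.7]
orientation: [2.502, 1.899, -0.0]
ft_force: [-0.2, 0.1, 0.3]
width: 0.6
t 4.62 p [423.9 185.6 222.7] rack -142.7 -3.0 f [-0.2  0.1  0.3] w 0.6 q [ 0.39  0.18  1.98 -0.    0.98 -0.91]
R [[0.269, 0.963, 0.0], [0.963, -0.269, -0.0], [-0.0, 0.0, -1.0]] goal [418. 190. 110.] shift cm tool [ 0.31 -0.73 11.27]
tool x yaw deg 74.40649503447405 uphill -15.9
4585
((-6.818138122558594, 0.1594390869140625), (95.2369613647461, 235.1051788330078), 89.67391967773438)
tin 2047 [-104.11827062    1.16103744   69.29041135] 48.777739172566726 -35.614002844811075 35.94352786724109
-60 -47.1 48.0Traceback (most recent call last):
  File "<stdin>", line 14, in <module>
    return _quantile_unchecked(
        a, q, axis, out, overwrite_input, method, keepdims, weights)
    return _ureduce(a,
                    func=_quantile_ureduce_func,
    ...<5 lines>...
                    overwrite_input=overwrite_input,
                    method=method)
    r = func(a, **kwargs)
    result = _quantile(arr,
                       quantiles=q,
    ...<2 lines>...
                       out=out,
                       weights=wgt)
    slices_having_nans = np.isnan(arr[-1, ...])
                                  ~~~^^^^^^^^^
IndexError: index -1 is out of bounds for axis 0 with size 0
```

View pics/w1.png

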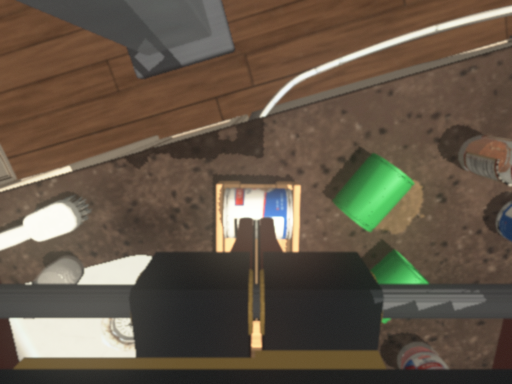

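Wrist view: the tin sits centred between the walls at (258,213). The rack angle and mid-line agree with the top view to about 1 mm. I'll descend behind it.

```bash
python3 -m inch '[{"tx":0.3,"ty":-1.2,"tz":4,"ax":0,"ay":0,"az":0.3,"jaw":0},{"tx":0,"ty":0,"tz":5,"ax":0,"ay":0,"az":0,"jaw":0},{"tx":0,"ty":0,"tz":5,"ax":0,"ay":0,"az":0,"jaw":0},{"tx":0,"ty":0,"tz":3,"ax":0,"ay":0,"az":0,"jaw":0},{"tx":0,"ty":0,"tz":2,"ax":0,"ay":0,"az":0,"jaw":0},{"tx":0,"ty":0,"tz":0,"ax":0,"ay":0,"az":0,"jaw":0}]'
python3 - <<'E'
from h import *
to(-135,0,32)
a=look('side')[0]; b=look('wrist')[0]
cv2.imwrite('pics/s2.png',cv2.resize(np.hstack([a[130:226,190:318],b[130:226,194:322]]),None,fx=3,fy=3)[:,:,::-1])
E
```

```text
t: 5.42
ee_pos: [412.0, 191.9, 31.5]
orientation: [-2.507, -1.892, 0.005]
ft_force: [-0.3, -0.2, 0.1]
width: 0.6
t 5.42 p [412.  191.9  31.5] rack -156.0 -0.2 f [-0.3 -0.2  0.1] w 0.6 q [ 0.41  0.52  2.1  -0.    0.52 -0.88]
R [[0.274, 0.962, -0.003], [0.962, -0.274, -0.001], [-0.002, -0.002, -1.0]] goal [432. 186.  32.] shift cm tool [ 0.02  2.1  -0.05]
tool x yaw deg 74.08844877856097 uphill -15.9
```

View pics/s2.png

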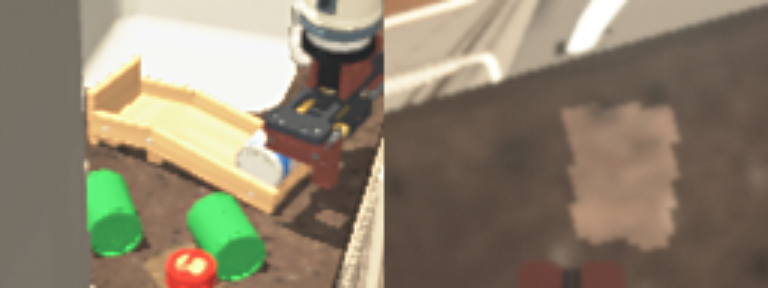

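The closed fingertips are behind the tin at the open middle of the low end; the other things are untouched. Next is a gentle approach and push along the slope.

```bash
python3 -m inch '[{"tx":0,"ty":0.7,"tz":0,"ax":0,"ay":0,"az":0,"jaw":0},{"tx":0,"ty":0.7,"tz":0,"ax":0,"ay":0,"az":0,"jaw":0},{"tx":0,"ty":0.4,"tz":0,"ax":0,"ay":0,"az":0,"jaw":0},{"tx":0,"ty":0.3,"tz":-0.04,"ax":0,"ay":0,"az":0,"jaw":0},{"tx":0,"ty":0.3,"tz":-0.04,"ax":0,"ay":0,"az":0,"jaw":0},{"tx":0,"ty":0.3,"tz":-0.04,"ax":0,"ay":0,"az":0,"jaw":0},{"tx":0,"ty":0.4,"tz":-0.06,"ax":0,"ay":0,"az":0,"jaw":0},{"tx":0,"ty":0.5,"tz":-0.07,"ax":0,"ay":0,"az":0,"jaw":0},{"tx":0,"ty":0.5,"tz":-0.07,"ax":0,"ay":0,"az":0,"jaw":0},{"tx":0,"ty":0.5,"tz":-0.07,"ax":0,"ay":0,"az":0,"jaw":0}]'
python3 - <<'E'
from h import *
to(5,0,51)
a=look('side')[0]; b=look('top')[0]
cv2.imwrite('pics/s3.png',cv2.resize(np.hstack([a[130:226,190:318],b[130:226,240:368]]),None,fx=3,fy=3)[:,:,::-1])
E
```

```text
t: 6.78
ee_pos: [457.3, 180.1, 36.6]
orientation: [2.504, 1.897, 0.0]
ft_force: [-1.4, -0.7, 0.7]
width: 0.3
t 6.78 p [457.3 180.1  36.6] rack -109.1 0.9 f [-1.4 -0.7  0.7] w 0.3 q [ 0.35  0.54  2.02  0.    0.58 -0.95]
R [[0.271, 0.963, 0.0], [0.963, -0.271, 0.0], [0.0, 0.0, -1.0]] goal [567. 148.  51.] shift cm tool [-0.12 11.41 -1.44]
tool x yaw deg 74.2755549432597 uphill -15.9
```

View pics/s3.png

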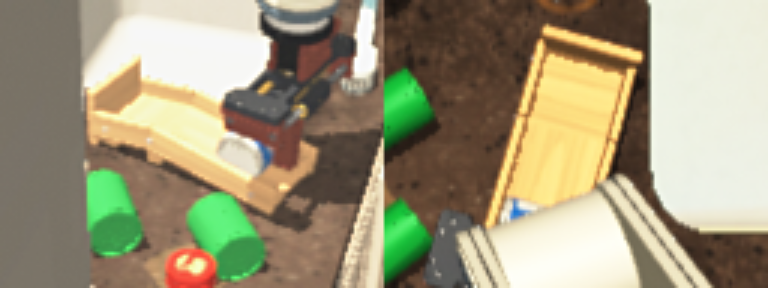

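The tin (side crop ~(243,152)) has moved uphill in contact with the fingers, at about 1.5 N. I'll continue.

```bash
python3 -m inch '[{"tx":-0.01,"ty":0.5,"tz":-0.07,"ax":0,"ay":0,"az":0,"jaw":0},{"tx":-0.01,"ty":0.5,"tz":-0.07,"ax":0,"ay":0,"az":0,"jaw":0},{"tx":-0.01,"ty":0.5,"tz":-0.07,"ax":0,"ay":0,"az":0,"jaw":0},{"tx":-0.01,"ty":0.5,"tz":-0.07,"ax":0,"ay":0,"az":0,"jaw":0},{"tx":-0.01,"ty":0.5,"tz":-0.07,"ax":0,"ay":0,"az":0,"jaw":0},{"tx":-0.01,"ty":0.5,"tz":-0.07,"ax":0,"ay":0,"az":0,"jaw":0},{"tx":-0.01,"ty":0.5,"tz":-0.07,"ax":0,"ay":0,"az":0,"jaw":0},{"tx":-0.01,"ty":0.5,"tz":-0.07,"ax":0,"ay":0,"az":0,"jaw":0},{"tx":-0.01,"ty":0.5,"tz":-0.07,"ax":0,"ay":0,"az":0,"jaw":0},{"tx":-0.01,"ty":0.5,"tz":-0.07,"ax":0,"ay":0,"az":0,"jaw":0},{"tx":-0.01,"ty":0.5,"tz":-0.07,"ax":0,"ay":0,"az":0,"jaw":0},{"tx":-0.01,"ty":0.5,"tz":-0.07,"ax":0,"ay":0,"az":0,"jaw":0}]'; python3 -c "
from h import *
to(5,0,51)"
```

```text
t: 8.38
ee_pos: [514.7, 162.7, 45.0]
orientation: [-2.504, -1.897, 0.0]
ft_force: [-1.2, 0.9, 1.9]
width: 0.6
t 8.38 p [514.7 162.7  45. ] rack -49.2 -0.1 f [-1.2  0.9  1.9] w 0.6 q [ 0.28  0.57  1.91  0.    0.66 -1.01]
R [[0.271, 0.963, -0.0], [0.963, -0.271, 0.0], [0.0, -0.0, -1.0]] goal [567. 148.  51.] shift cm tool [-0.    5.42 -0.6 ]
tool x yaw deg 74.27975845073811 uphill -15.9
```

```bash
python3 -m inch '[{"tx":0,"ty":0.5,"tz":-0.07,"ax":0,"ay":0,"az":0,"jaw":0},{"tx":0,"ty":0.5,"tz":-0.07,"ax":0,"ay":0,"az":0,"jaw":0},{"tx":0,"ty":0.5,"tz":-0.07,"ax":0,"ay":0,"az":0,"jaw":0},{"tx":0,"ty":0.5,"tz":-0.07,"ax":0,"ay":0,"az":0,"jaw":0},{"tx":0,"ty":0.5,"tz":-0.07,"ax":0,"ay":0,"az":0,"jaw":0},{"tx":0,"ty":0.5,"tz":-0.07,"ax":0,"ay":0,"az":0,"jaw":0},{"tx":0,"ty":0.4,"tz":-0.06,"ax":0,"ay":0,"az":0,"jaw":0},{"tx":0,"ty":0.4,"tz":-0.06,"ax":0,"ay":0,"az":0,"jaw":0},{"tx":0,"ty":0.4,"tz":-0.06,"ax":0,"ay":0,"az":0,"jaw":0},{"tx":0,"ty":0.4,"tz":0,"ax":0,"ay":0,"az":0,"jaw":0},{"tx":0,"ty":0.4,"tz":0,"ax":0,"ay":0,"az":0,"jaw":0},{"tx":0,"ty":0.4,"tz":0,"ax":0,"ay":0,"az":0,"jaw":0}]'
python3 - <<'E'
from h import *
to(5,0,51)
a=look('side')[0]; b=look('top')[0]
cv2.imwrite('pics/s4.png',cv2.resize(np.hstack([a[130:226,190:318],b[130:226,240:368]]),None,fx=3,fy=3)[:,:,::-1])
E
```

```text
t: 9.88
ee_pos: [566.8, 148.1, 51.0]
orientation: [2.504, 1.897, 0.0]
ft_force: [0.8, 0.1, -0.8]
width: 0.4
t 9.88 p [566.8 148.1  51. ] rack 5.0 0.1 f [ 0.8  0.1 -0.8] w 0.4 q [ 0.24  0.61  1.81 -0.    0.73 -1.06]
R [[0.271, 0.963, 0.0], [0.963, -0.271, 0.0], [0.0, 0.0, -1.0]] goal [567. 148.  51.] shift cm tool [-0.01  0.   -0.  ]
tool x yaw deg 74.27819184030663 uphill -15.9
```

View pics/s4.png

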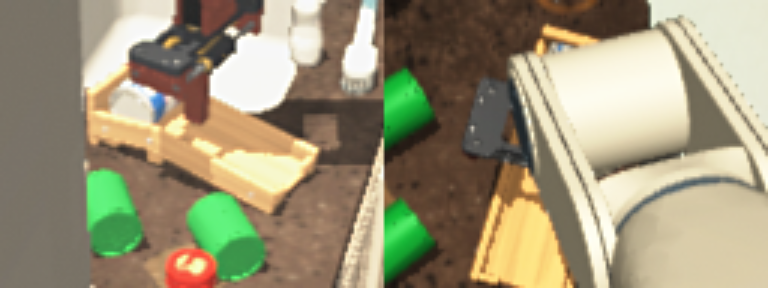

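The tin has gone over the hump and lies in the hollow (side crop ~(138,102)), clear of the fingers. I'll let it settle, back off downhill slightly, rise, and check.

```bash
python3 -m inch '[{"tx":0,"ty":0,"tz":0,"ax":0,"ay":0,"az":0,"jaw":0},{"tx":0,"ty":0,"tz":0,"ax":0,"ay":0,"az":0,"jaw":0},{"tx":0,"ty":0,"tz":0,"ax":0,"ay":0,"az":0,"jaw":0},{"tx":0,"ty":0,"tz":0,"ax":0,"ay":0,"az":0,"jaw":0},{"tx":0,"ty":-1,"tz":-1,"ax":0,"ay":0,"az":0,"jaw":0},{"tx":0,"ty":-1,"tz":-4,"ax":0,"ay":0,"az":0,"jaw":0},{"tx":0,"ty":-2,"tz":-5,"ax":0,"ay":0,"az":0,"jaw":0},{"tx":0,"ty":-5,"tz":-3,"ax":0,"ay":0,"az":0,"jaw":0},{"tx":0,"ty":-5,"tz":0,"ax":0,"ay":0,"az":0,"jaw":0},{"tx":0,"ty":-3,"tz":0,"ax":0,"ay":0,"az":0,"jaw":0},{"tx":0,"ty":0,"tz":0,"ax":0,"ay":0,"az":0,"jaw":0}]'
python3 - <<'E'
from h import *
st()
a=look('side')[0]; b,d,c=look('top')
cv2.imwrite('pics/s5.png',cv2.resize(np.hstack([a[130:226,190:318],b[130:226,240:368]]),None,fx=3,fy=3)[:,:,::-1])
w=world(c,d,np.ones(d.shape,bool)); q=w[:,:2]-C; x,y,z=q@U,q@V,w[:,2]
t=(x>40)&(x<104)&(abs(y)<38)&(z>60)&(z<95)
P=np.c_[x,y,z][t]; print('tin top',len(P),np.median(P,0),P.min(0),P.max(0),cv2.minAreaRect(P[:,:2].astype(np.float32)))
e=(x>100)&(x<125)&(abs(y)<45)&(z>66)&(z<85); print('stop x',np.percentile(x[e],[2,50,98]))
for n in('spare_tin','spice_jar','salt_shaker'):
    for r in masks_of('top',n)[:1]: print(n,np.median(world(c,d,r['pixels']),0).round())
E
```

```text
t: 11.35
ee_pos: [400.6, 194.4, 181.5]
orientation: [-2.502, -1.899, 0.0]
ft_force: [-0.5, 0.4, -0.3]
width: 0.2
t 11.35 p [400.6 194.4 181.5] rack -167.6 -0.9 f [-0.5  0.4 -0.3] w 0.2 q [ 0.43  0.22  2.05  0.    0.87 -0.87]
tin top 496 [74.78516756 -0.28259272 81.31783342] [ 52.8443902  -35.21937841  60.0609039 ] [103.99158658  35.86112468  89.94448564] ((78.6878662109375, 0.02097320556640625), (71.03923034667969, 51.03390884399414), 89.14410400390625)
stop x [100.52549309 112.1128909  119.95577581]
spare_tin [583. 485.  69.]
spice_jar [485. 438. 106.]
salt_shaker [496. -80.  69.]
```

View pics/s5.png

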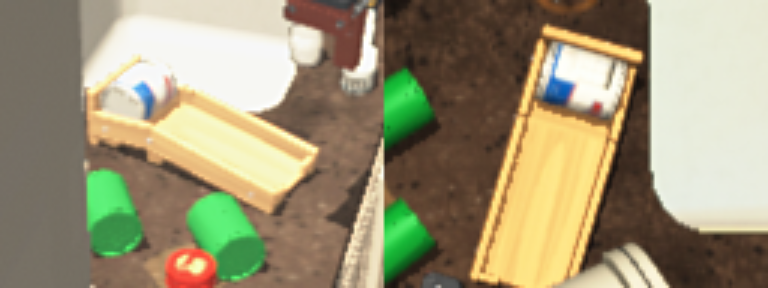

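The tin rests straight across the gutter against the end stop, the fingers are clear, and the other things are where they were. I'm handing in.

```bash
python3 -c "
from workcell import ctrl
print(ctrl.close_job())"
```

```text
the job is handed in; nothing more can be done
None
```

I pushed the blue and white tin up the gutter and over the hump with the closed fingertips. It rolled into the hollow and stayed there after I backed the fingers away. The job is handed in, at about 11.5 s on the robot's clock; no verdict is reported.

- **Tin position:** in the last top picture its centre is at about rack x = 79 mm (81 mm when touching the stop, allowed 72–90). It is within 1 mm of mid-width and about 1° from straight across.
- **Tin height:** its top shows at a median of 81 mm, which fits a tin lying on the floor of the hollow.
- **Pushing force:** the wrist force showed at most about 2.5 N at the end of each move; I did not read it in between.
- **Other things:** the spare tin, spice jar and salt shaker were within about 1 mm of where they started.

**Checks that disagreed:**
- The network offered only the green look-alikes as "tin", so I picked the real one from the picture.
- The wrist view put the low end of the rack about 4 mm further downhill than the top view.
- The first move command was refused because its rows left out some keys, so nothing moved then.

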